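Move the guard door to the other test stand

ROBOT

A 6-joint arm with a two-finger parallel gripper is mounted at the origin on the work surface. World frame = base frame: x ahead of the robot, y to its left, z up, the work surface at z = 0. Lengths are in m, angles in rad, forces in N, time in s.
With the tool pointing down it reaches from about 0.25 to 0.775 m from the base axis. Payload 4 kg.
Tool frame: the origin (TCP) lies midway between the tips of the shut fingers; the grasp point (between the pads) lies 19 mm behind it; y points along the fingers, x is the direction in which the jaws open and shut, and the axes are right-handed (so a half turn about y gives the same grasp; the last joint's range is limited). The gripper opens to 94 mm and grips with 3 to 60 N. Pads are 16 mm wide; open, the fingers measure 119 mm over their backs; the gripper's body (75 mm by 177 mm) begins 78 mm behind the grasp point.
Start: joints at [-1.353, 0.087, 1.371, -0, 1.684, -0.103], TCP at [0.173, -0.522, 0.206] pointing down, gripper open.
Joint ranges: [-3.1, 3.1], [-0.76, 2.03], [0.27, 2.55], [-1.08, 4.22], [0.17, 2.65], [-2.57, 2.57]. Speed limits (rad/s): [2.79, 2.79, 3.14, 3.14, 3.14, 3.14].

INTERFACE

Orientations are given as [roll, pitch, yaw] about the fixed x, y, z axes, in that order (R = Rz(yaw) Ry(pitch) Rx(roll)).
In Python, from bench import robot, snapshot, camera_info, ticket gives the robot as it stands.
- The arm moves only by the shell command python3 -m creep 'ROWS'. ROWS is JSON, a list of rows, each an object with "slide": the shift along the tool's x, y, z in mm, a list of three; "roll": the turn about the tool's y in degrees; "grip": the closure, from 0 (fully open) to 1 (shut). In form: [{"slide": [x, y, z], "roll": roll, "grip": grip}, ...]. A call has 1 to 20 rows; each row is the pose to reach, as a shift and turn from the pose commanded when the call began, along the tool's axes at that moment; what a row does not reach only later rows make up. A row lasts 1/12 s, in which the tool goes at most 41.7 mm and 7.16 degrees, less where a joint would pass 70% of its speed; a pose out of reach is approached as far as the arm can. A call with a gripper value outside its range is refused whole. The fingers move at their own pace and stop on an object; the grip force is fixed at half the most. Time passes only in rows, so rows that repeat a pose let the fingers close. It gives the time, the measured TCP pose, the force and the opening at its end, in the units of the state.
- robot.get_obs(): the state, without advancing time (a new reading comes with each control period).
- snapshot(name): name is "scene" or "top"; returns the picture (480x640x3 uint8, red, green, blue); there is no depth.
- camera_info(name): a dict with "fx", "fy", "cx", "cy" (pixels), "dist" ([k1, k2, p1, p2, k3] as OpenCV has them; the pictures are not rectified), "cam_to_world" (4x4, takes a point from camera to world coordinates). Camera axes: x right, y down, z forward; pixel columns grow to the right and rows downward; lengths in m; the calibration is good to about 2 mm. A picture is of the moment at which its call begins. camera_info takes no time and is no camera call.
- ticket.close_job(): hands the job in, once; it reports no verdict.
The state is a dict: "time": time; "joint_positions": joint angles; "qvel": joint speeds; "joint_torque": joint torques, N m; "tool_pos": TCP position; "ee_rot": TCP orientation; "wrist_force": force on the tool from outside, world axes, zero at the start; "wrist_torque": the same for the moment, N m; "width": finger opening in m.
Only numpy, scipy, OpenCV 4.12 (cv2) and the standard library are available. Lean on these libraries where they do the work, as an engineer would, in place of code of your own. Each camera call takes 0.05 s, during which the arm holds its last target.

TASK

Pinch the two red tabs on the amber guard door to pull in its sprung hinge pins, lift the door off its test stand and hang it on the other, empty stand, both hinge pins sprung fully out into their holes, and let go so that it hangs still. The hinge blocks of the empty stand sit a little higher or lower each time, so feel for the seat and lower the door gently: never force it against either stand (20 N at most). Leave everything else on the bench where it is.

Things in the scene. Friction and masses are not known exactly. Their poses are not given: they have to be found in the camera images.
- door: amber guard door, 0.2 to 0.35 kg, 136 mm wide (y), 7 mm thick (x), dark top tube of radius 7 mm. Origin on the hinge pin axis, midway between the two pins; y along the pins, z up; the panel hangs to 82 mm below it. Starts hung on stand_a. It hangs like a pendulum on its pins or from the pinched tabs; both ends are alike, so it may hang either way round.
- tab_left (a point): middle (18 mm wide x, 6 mm thick y) of the red tab on the +y pin, 28 mm from the door's middle, 32 mm above the pin axis: the height to pinch. Tabs rise 8 to 46 mm above the axis, outer faces 62 mm apart. Pinched together they draw both pins in, to a solid stop at 37 mm apart; 4 N at first, 7 N at the stop, on each tab. Let go, the pins spring out.
- tab_right (a point): the same on the -y pin
- pin_left (a joint): how far the +y steel hinge pin of the door is drawn in, m: 0 = fully out (tip 90 mm from the door's middle), 0.0125 = fully in (tip at 77.5 mm). Pins are 8 mm thick with round ends
- pin_right (a joint): the same for the -y pin
- stand_a: test stand with the door at the start: grey steel base plate 160 x 196 x 12 mm fixed to the bench. Origin: centre of its underside; y along its hinge line, z up. Hinge line (pin axis) at x = -50 mm, z = 118 mm, between two aluminium hinge blocks on uprights: inner faces y = +-74, outer +-90 mm, 34 mm deep in x, tops 42 mm above the hinge line
- stand_b: the empty stand, the same as stand_a, but its hinge blocks are height-adjusted: hinge line at x = -50 mm and anywhere from z = 100 to 136 mm, not told by this pose: find it by feel or sight. The blocks do not move under the forces allowed
- hinge_b (a point): middle of stand_b's hinge line at its mid height setting (z = 118 mm; the true line is up to 18 mm above or below). Each block has in its inner face a vertical channel 10.5 mm wide in x, centred on the line, its floor at y = +-80 mm, from a V mouth 26 mm wide at the block's top down to a sill 4 mm below the true line
- hinge_a (a point): middle of stand_a's hinge line. Blocks as on stand_b. At the foot of each channel, from the sill to 11 mm above it, a hole 10.5 mm wide goes right through the block: a pin lying on the sill is in line with it (3 mm spare above); any higher, its tip only presses on the channel floor and the springs can jam the door there
- board_a: bystander, leave alone: green circuit board 88 x 100 x 6 mm (parts up to 14 mm) lying on the base of stand_a
- board_b: bystander, leave alone: same, on the base of stand_b
- screwdriver: bystander, leave alone: screwdriver, 150 mm, lying on the bench before stand_a
- brush: bystander, leave alone: brush, 150 mm, lying before stand_b
- tape_roll: bystander, leave alone: yellow ring of tape, 96 mm across, 48 mm high
- flux_jar: bystander, leave alone: white jar with steel cap, 54 mm across, 85 mm high
- spool: bystander, leave alone: steel-grey solder spool, 52 mm across, 41 mm high, behind stand_a
- connector_tray: bystander, leave alone: black open tray 70 x 100 x 22 mm behind stand_b
There are look-alikes about, which are no part of the job. There is more than one size of the door; the job needs the smallest.

How it is judged:
On the way:
1. the door is lifted clear above the hinge blocks of its first stand (z of door in the frame of stand_a above 0.172 m), for 0.2 s.
At the end, for the whole second after the job is handed in: The door hangs still on stand_b, let go, both pins out (drawn in under 3 mm): origin within 6 mm in x and 10 mm in y of the hinge line's middle, 95 to 142 mm above the stand's underside, pins within 0.1 rad of the stand's y, panel within 0.26 rad of upright, under 0.03 m/s (value of joint each of pin_left, pin_right below 0.003 m and x of door in the frame of stand_b between -0.056 and -0.044 m and y of door in the frame of stand_b between -0.01 and 0.01 m and z of door in the frame of stand_b between 0.095 and 0.1425 m and angle between door's own z axis and vertical below 0.26 rad and angle between the y axis of door and the y axis of stand_b, either way round below 0.1 rad and contact force between door and stand_b above 0.5 N and linear speed of door below 0.03 m/s); the robot touches nothing.
It fails at once if the door is forced against a stand with more than 20 N (contact force between door and stand_a above 20 N or contact force between door and stand_b above 20 N).
It fails at once if a bystander is shifted by more than 25 mm (distance of any of board_a, board_b, screwdriver, brush, tape_roll, flux_jar, spool, connector_tray from where it was at the start of the episode above 0.025 m).
It also fails if it takes over 61 s, if anything falls off the work surface, if the arm or the gripper's body presses on something with over 40 N, if the wrist force passes 120 N, or if a joint passes its speed limit or range.

## Working session

There is one attempt and no reset: what is moved stays moved. The work goes in short steps, Python scripts to look and compute and a shell command to move; the robot and the scene stay as the last step left them, time stands still between calls to the robot, and variables do not carry over. Pictures are saved under pics/ and viewed, and the job is handed in when it is done.

```bash
mkdir -p pics; ls; python3 - <<'E'
from bench import robot,snapshot,camera_info
import cv2
o=robot.get_obs()
for k,v in o.items(): print(k,v)
for n in("scene","top"):
    c=camera_info(n); print(n,c)
    cv2.imwrite(f"pics/{n}0.png",snapshot(n)[:,:,::-1])
E
```

```text
pics
time 0.0
joint_positions [-1.35306433e+00  8.79494270e-02  1.37224040e+00 -1.88604983e-05
  1.68357721e+00 -1.03087406e-01]
qvel [ 0.00088786  0.00105237  0.00015352 -0.00157995  0.00049106 -0.00092066]
joint_torque [-1.28600463e-03 -3.40184104e+01 -3.02425361e+01  7.17769540e-02
  3.31185828e-02 -1.60821328e-04]
tool_pos [ 0.17331789 -0.52140838  0.20431424]
ee_rot [-1.57059122  0.00216477 -1.2499788 ]
wrist_force [-0.64095183 -0.17436024  0.16519396]
wrist_torque [ 0.01324847 -0.01253373  0.00624385]
width 0.0940621926294866
scene {'fx': 564.6799148832852, 'fy': 564.6799148832852, 'cx': 326.230547897796, 'cy': 231.8084257765747, 'dist': array([-0.13266322,  0.        ,  0.        ,  0.        ,  0.        ]), 'cam_to_world': array([[-0.38798277,  0.58113857, -0.71536517,  1.49375452],
       [ 0.92162178,  0.25227977, -0.29490374,  0.4121676 ],
       [ 0.00909223, -0.77371369, -0.63347017,  0.9839473 ],
       [ 0.        ,  0.        ,  0.        ,  1.        ]])}
top {'fx': 525.3238920097966, 'fy': 525.3238920097966, 'cx': 310.9996418603422, 'cy': 244.09897891325883, 'dist': array([-0.01724935,  0.        ,  0.        ,  0.        ,  0.        ]), 'cam_to_world': array([[-0.00210934, -0.97845118,  0.20646753,  0.24822814],
       [-0.99998498,  0.00310829,  0.00451405, -0.02228671],
       [-0.00505854, -0.20645491, -0.97844304,  1.31269519],
       [ 0.        ,  0.        ,  0.        ,  1.        ]])}
```

View pics/scene0.png

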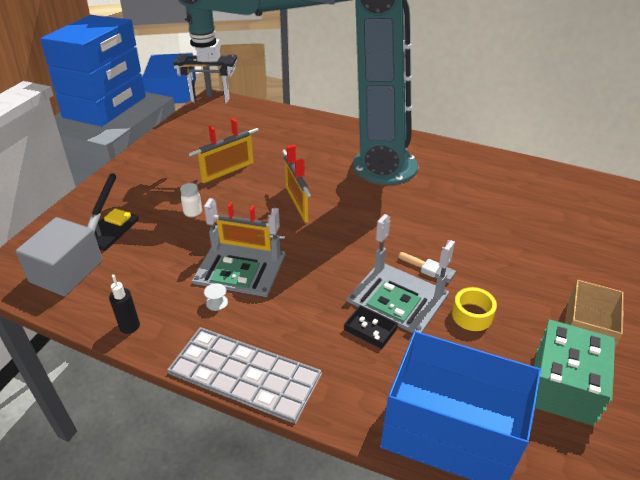

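View pics/top0.png

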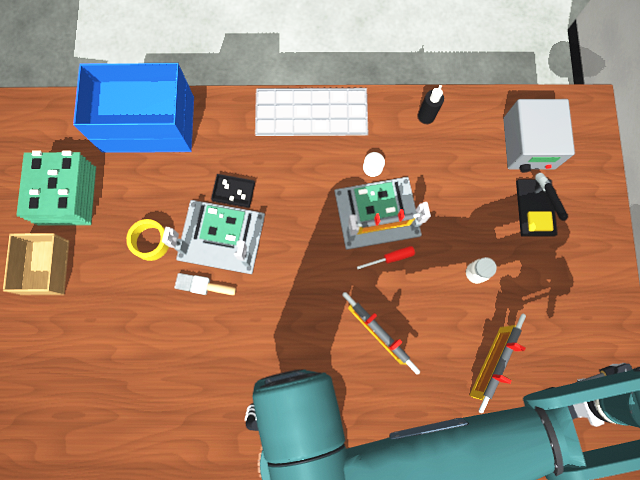

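Three doors: the one hung on stand_a (scene 243,233; top 385,225), a loose one at scene 226,158 / top 497,362, and another at scene 296,190 / top 382,335. Only the first hangs on a stand and it looks smallest. I'll confirm that in a crop.

```bash
cat > h.py <<'E'
import numpy as np,cv2
from bench import camera_info
def ray(n,uv):
    c=camera_info(n);K=np.array([[c['fx'],0,c['cx']],[0,c['fy'],c['cy']],[0,0,1.]])
    p=cv2.undistortPoints(np.array([[uv]],float),K,c['dist'])[0,0]
    T=c['cam_to_world'];d=T[:3,:3]@np.array([p[0],p[1],1]);return T[:3,3],d/np.linalg.norm(d)
def onz(n,uv,z):
    o,d=ray(n,uv);return o+d*(z-o[2])/d[2]
def tri(a,b):
    o1,d1=ray("scene",a);o2,d2=ray("top",b)
    A=np.c_[d1,-d2];t=np.linalg.lstsq(A,o2-o1,rcond=None)[0]
    p,q=o1+d1*t[0],o2+d2*t[1];return (p+q)/2,np.linalg.norm(p-q)
def proj(n,P):
    c=camera_info(n);K=np.array([[c['fx'],0,c['cx']],[0,c['fy'],c['cy']],[0,0,1.]])
    T=np.linalg.inv(c['cam_to_world']);q=T[:3,:3]@np.asarray(P,float)+T[:3,3]
    return cv2.projectPoints(q[None],np.zeros(3),np.zeros(3),K,c['dist'])[0][0,0]
E
python3 - <<'E'
import cv2,numpy as np
s=cv2.imread("pics/scene0.png");t=cv2.imread("pics/top0.png")
f=lambda im,x,y,w,h,k:cv2.resize(im[y:y+h,x:x+w],None,fx=k,fy=k,interpolation=cv2.INTER_CUBIC)
a=f(s,190,190,100,75,4);b=f(t,330,170,100,75,4);c=f(s,340,210,125,94,3.2);d=f(t,160,190,125,94,3.2)
cv2.imwrite("pics/cropA.png",np.vstack([np.hstack([a,b]),np.hstack([c,d])])) if c.shape==a.shape else print(a.shape,c.shape)
for n,im in(("scene",s),("top",t)):
    h=cv2.cvtColor(im,cv2.COLOR_BGR2HSV)
    m=((h[...,0]<8)|(h[...,0]>172))&(h[...,1]>190)&(h[...,2]>120)
    k,l,st,ce=cv2.connectedComponentsWithStats(m.astype(np.uint8))
    print(n,[(st[i].tolist(),ce[i].round(1).tolist()) for i in range(1,k) if st[i,4]>8])
E
```

```text
(300, 400, 3) (301, 400, 3)
scene [([231, 118, 7, 18, 90], [233.9, 126.2]), ([209, 126, 7, 18, 90], [212.1, 134.1]), ([287, 145, 17, 32, 284], [295.2, 160.2]), ([228, 202, 6, 16, 69], [230.4, 209.4]), ([250, 205, 5, 17, 63], [252.0, 212.8])]
top [([546, 165, 5, 3, 14], [548.1, 166.1]), ([398, 209, 6, 12, 46], [400.9, 214.5]), ([375, 214, 5, 11, 37], [376.8, 218.7]), ([384, 246, 31, 18, 309], [399.5, 254.3]), ([365, 313, 12, 11, 54], [371.0, 318.0]), ([389, 339, 13, 11, 60], [395.3, 343.8]), ([506, 343, 20, 8, 102], [515.7, 346.6]), ([493, 375, 19, 9, 93], [501.9, 378.6])]
```

```bash
python3 - <<'E'
import cv2,numpy as np
from h import *
s=cv2.imread("pics/scene0.png");t=cv2.imread("pics/top0.png")
f=lambda im,x,y,w,h:cv2.resize(im[y:y+h,x:x+w],(400,300),interpolation=cv2.INTER_CUBIC)
cv2.imwrite("pics/cropA.png",np.vstack([np.hstack([f(s,190,190,100,75),f(t,330,170,100,75)]),np.hstack([f(s,340,205,125,94),f(t,160,190,125,94)])]))
for a,b in(((230.4,209.4),(400.9,214.5)),((252,212.8),(376.8,218.7)),((230.4,209.4),(376.8,218.7)),((252,212.8),(400.9,214.5)),((233.9,126.2),(501.9,378.6)),((212.1,134.1),(515.7,346.6)),((233.9,126.2),(515.7,346.6)),((212.1,134.1),(501.9,378.6))):
    print(a,b,tri(a,b))
E
```

```text
(230.4, 209.4) (400.9, 214.5) (array([ 0.5634756 , -0.22486147,  0.14820862]), np.float64(0.003737906937245033))
(252, 212.8) (376.8, 218.7) (array([ 0.55384599, -0.16951562,  0.14776272]), np.float64(0.004002818822874908))
(230.4, 209.4) (376.8, 218.7) (array([ 0.56480925, -0.19287461,  0.15356852]), np.float64(0.05689657144697607))
(252, 212.8) (400.9, 214.5) (array([ 0.55319052, -0.19999177,  0.14555317]), np.float64(0.049695433423862505))
(233.9, 126.2) (501.9, 378.6) (array([ 0.1975246 , -0.42803653,  0.15085318]), np.float64(0.0035450914795240314))
(212.1, 134.1) (515.7, 346.6) (array([ 0.26505886, -0.46338952,  0.15079342]), np.float64(0.003985909434476268))
(233.9, 126.2) (515.7, 346.6) (array([ 0.25463834, -0.42099469,  0.19039545]), np.float64(0.05090772242606529))
(212.1, 134.1) (501.9, 378.6) (array([ 0.20813234, -0.4697382 ,  0.11256333]), np.float64(0.06285865303412973))
```

View pics/cropA.png

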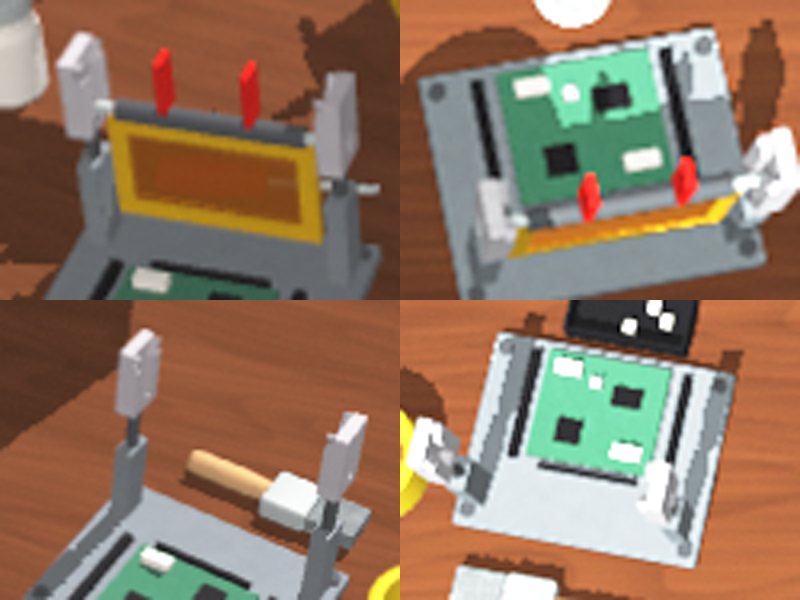

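The stand_a door's tabs are 56 mm apart, which is the size given. The loose doors have about 76 mm and lie elsewhere, so the job's door is the one at scene 243,233. Next I measure the stands in larger crops.

```bash
python3 - <<'E'
import cv2,numpy as np
s=cv2.imread("pics/scene0.png");t=cv2.imread("pics/top0.png")
def g(im,x,y,w,h,k,name):
    o=cv2.resize(im[y:y+h,x:x+w],None,fx=k,fy=k,interpolation=cv2.INTER_CUBIC)
    for i in range(0,w,10):
        cv2.line(o,(i*k,0),(i*k,4),(255,255,255),1);cv2.putText(o,str(x+i),(i*k,12),0,.32,(255,255,255),1)
    for i in range(0,h,10):
        cv2.line(o,(0,i*k),(4,i*k),(255,255,255),1);cv2.putText(o,str(y+i),(0,i*k+4),0,.32,(255,255,255),1)
    cv2.imwrite(f"pics/{name}.png",o)
g(s,340,205,125,94,6,"bs");g(t,155,190,115,90,6,"bt");g(s,185,190,110,90,6,"as_");g(t,325,170,110,85,6,"at")
E
```

```text
(no output)
```

View pics/bs.png

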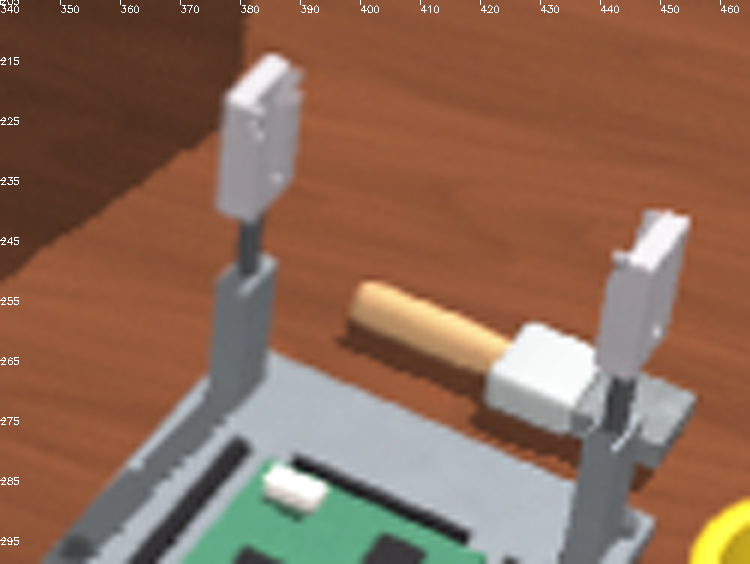

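View pics/bt.png

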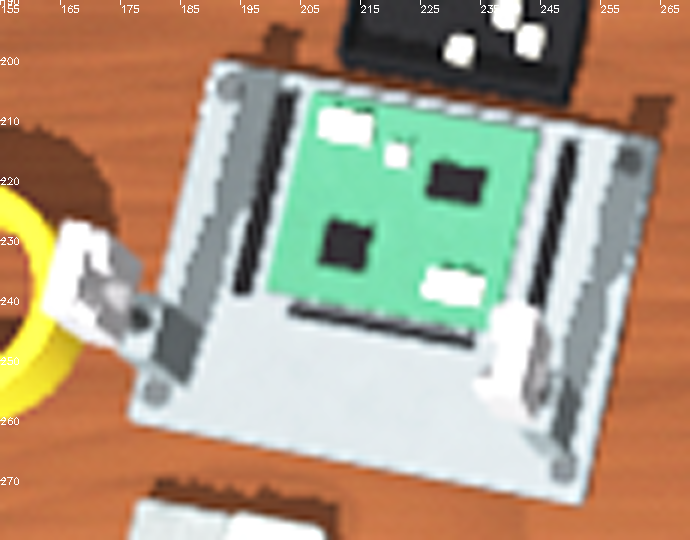

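View pics/as_.png

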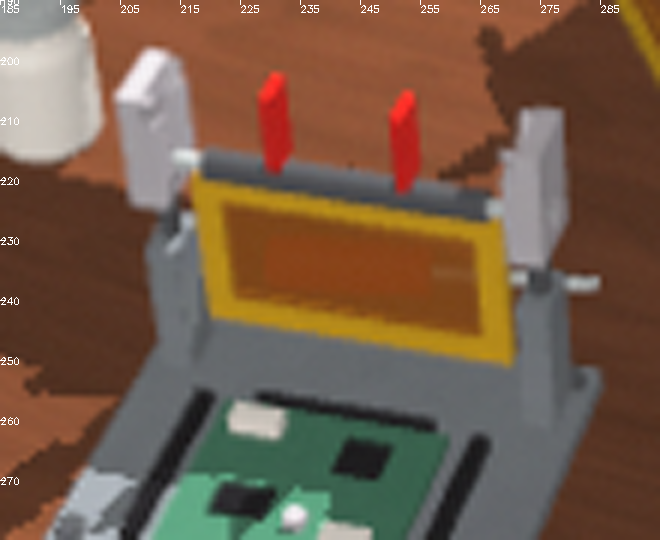

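View pics/at.png

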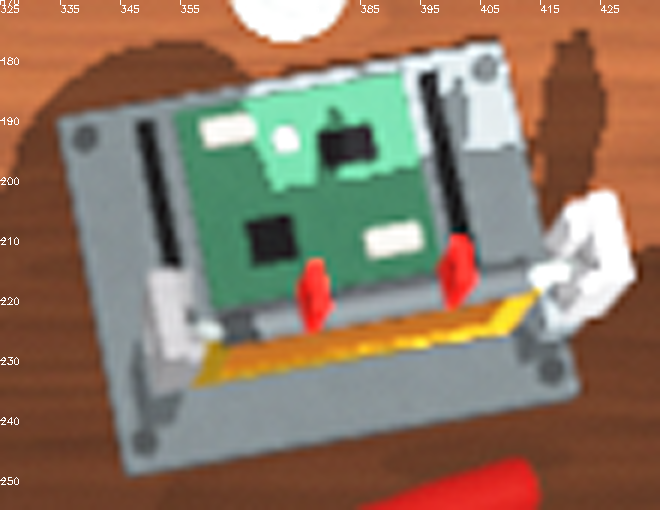

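```bash
cat > st.py <<'E'
from h import *
from scipy.optimize import least_squares
tmpl=np.array([[80,98],[80,-98],[-80,-98],[-80,98]])/1000.
def fit(px):
    P=np.array([onz("top",p,0.012)[:2] for p in px])
    def T(q): 
        c,s=np.cos(q[2]),np.sin(q[2]);return tmpl@np.array([[c,s],[-s,c]])+q[:2]
    r=least_squares(lambda q:(T(q)-P).ravel(),[*P.mean(0),0])
    return r.x,(T(r.x)-P)*1000
def w(q,x,y,z):
    c,s=np.cos(q[2]),np.sin(q[2]);return np.array([q[0]+c*x-s*y,q[1]+s*x+c*y,z])
A,ra=fit([(334.7,189.7),(408.3,176.7),(421.7,235.8),(346.3,249.2)])
B,rb=fit([(190.8,200),(264.5,213.3),(252.5,273.8),(176.7,260)])
def hz(n,uv,xy):  # height of pixel ray nearest the vertical line at xy, and miss
    o,d=ray(n,uv);d2=d[:2];t=((xy-o[:2])@d2)/(d2@d2);p=o+t*d;return p[2],(p[:2]-xy)*1000
E
python3 - <<'E'
from st import *
np.set_printoptions(precision=4,suppress=True)
print("A",A,np.degrees(A[2]));print(ra);print("B",B,np.degrees(B[2]));print(rb)
print("hingeA",w(A,-.05,0,.118),"hingeB",w(B,-.05,0,.118))
for n,q,z in(("A",A,.118),("B",B,.118),("B+18",B,.136)):
  for y in(-.09,-.074,.074,.09):
    for x in(-.067,-.033): print(n,y,x,[proj(c,w(q,x,y,z+.042)).round(1) for c in("scene","top")])
E
```

```text
A [ 0.605  -0.1876  0.1757] 10.06665552741054
[[ 0.2952  0.7993]
 [-0.152  -0.3683]
 [ 0.0179 -0.7413]
 [-0.161   0.3102]]
B [ 0.5435  0.2123 -0.182 ] -10.425462260968603
[[-0.1814  0.383 ]
 [ 0.6229 -1.3238]
 [-0.145   0.1076]
 [-0.2965  0.8332]]
hingeA [ 0.5558 -0.1963  0.118 ] hingeB [0.4943 0.2213 0.118 ]
A -0.09 -0.067 [array([210.6, 197.8]), array([430.4, 216.4])]
A -0.09 -0.033 [array([205.4, 205.7]), array([427.1, 202.2])]
A -0.074 -0.067 [array([216.6, 198.7]), array([423.6, 217.6])]
A -0.074 -0.033 [array([211.5, 206.6]), array([420.3, 203.4])]
A 0.074 -0.067 [array([273.5, 206.9]), array([359.5, 228.9])]
A 0.074 -0.033 [array([269.3, 215.2]), array([356.6, 214.6])]
A 0.09 -0.067 [array([279.8, 207.8]), array([352.5, 230.2])]
A 0.09 -0.033 [array([275.8, 216.1]), array([349.6, 215.8])]
B -0.09 -0.067 [array([384.4, 218.3]), array([242.6, 257.5])]
B -0.09 -0.033 [array([377.4, 225.7]), array([245.7, 242.9])]
B -0.074 -0.067 [array([390.3, 220.6]), array([235.6, 256.3])]
B -0.074 -0.033 [array([383.4, 228.1]), array([238.7, 241.6])]
B 0.074 -0.067 [array([447.7, 243.1]), array([171.2, 244.8])]
B 0.074 -0.033 [array([441.5, 251.4]), array([174.7, 230.3])]
B 0.09 -0.067 [array([454.2, 245.7]), array([164.3, 243.5])]
B 0.09 -0.033 [array([448.1, 254. ]), array([167.9, 229.1])]
B+18 -0.09 -0.067 [array([385. , 212.3]), array([241.5, 256.1])]
B+18 -0.09 -0.033 [array([378. , 219.6]), array([244.6, 241.2])]
B+18 -0.074 -0.067 [array([391. , 214.6]), array([234.4, 254.8])]
B+18 -0.074 -0.033 [array([384., 222.]), array([237.6, 239.9])]
B+18 0.074 -0.067 [array([448.9, 237.1]), array([169.1, 243.1])]
B+18 0.074 -0.033 [array([442.7, 245.3]), array([172.6, 228.4])]
B+18 0.09 -0.067 [array([455.4, 239.6]), array([162.1, 241.8])]
B+18 0.09 -0.033 [array([449.3, 247.9]), array([165.7, 227.2])]
```

```bash
cat > go.py <<'E'
import sys
from st import *
from bench import robot
from scipy.spatial.transform import Rotation as R
np.set_printoptions(precision=4,suppress=True)
def go(target,yaw=None):
    o=robot.get_obs();Rm=R.from_euler('xyz',o['ee_rot']).as_matrix()
    print("t",o['time'],"pos",o['tool_pos'],"rpy",np.degrees(o['ee_rot']),"F",o['wrist_force'],"w",o['width'])
    print("slide mm",(Rm.T@(np.array(target)-o['tool_pos'])*1000).round(1),"roll",None if yaw is None else round(np.degrees(o['ee_rot'][2])-yaw,1))
if __name__=="__main__":
    a=[float(v) for v in sys.argv[1:]];go(a[:3],a[3] if len(a)>3 else None)
E
python3 go.py 0.557 -0.1968 0.270 -80
```

```text
t 0.1 pos [ 0.1733 -0.5214  0.2044] rpy [-89.9892   0.1161 -71.6199] F [ 0.0114  0.6831 -0.0258] w 0.09360217722588642
slide mm [-187.2  -65.1  466.5] roll 8.4
```

```bash
python3 -m creep '[{"slide":[0,-35,0],"roll":0,"grip":0},{"slide":[0,-65,0],"roll":0,"grip":0},{"slide":[-15,-65,38],"roll":2,"grip":0},{"slide":[-30,-65,76],"roll":4,"grip":0},{"slide":[-45,-65,114],"roll":6,"grip":0},{"slide":[-60,-65,152],"roll":8,"grip":0},{"slide":[-187,-65,466],"roll":8.4,"grip":0},{"slide":[-187,-65,466],"roll":8.4,"grip":0},{"slide":[-187,-65,466],"roll":8.4,"grip":0},{"slide":[-187,-65,466],"roll":8.4,"grip":0},{"slide":[-187,-65,466],"roll":8.4,"grip":0},{"slide":[-187,-65,466],"roll":8.4,"grip":0},{"slide":[-187,-65,466],"roll":8.4,"grip":0},{"slide":[-187,-65,466],"roll":8.4,"grip":0},{"slide":[-187,-65,466],"roll":8.4,"grip":0},{"slide":[-187,-65,466],"roll":8.4,"grip":0},{"slide":[-187,-65,466],"roll":8.4,"grip":0},{"slide":[-187,-65,466],"roll":8.4,"grip":0}]'; python3 go.py 0.557 -0.1968 0.131 -80
```

```text
time: 1.6
tool_pos: [0.5557, -0.1986, 0.2704]
ee_rot: [-1.572, -0.0, -1.398]
wrist_force: [-0.3, 0.2, 0.5]
width: 0.0937
t 1.6 pos [ 0.5557 -0.1986  0.2704] rpy [-90.051   -0.0188 -80.1135] F [-0.3119  0.2009  0.5046] w 0.09371522610381078
slide mm [ -1.6 139.4   1.7] roll -0.1
```

```bash
python3 -m creep '[{"slide":[-1,30,1],"roll":0,"grip":0},{"slide":[-1.6,60,1.7],"roll":0,"grip":0},{"slide":[-1.6,60,1.7],"roll":0,"grip":0}]'; python3 - <<'E'
from bench import snapshot
import cv2,numpy as np
f=lambda im,x,y,w,h:cv2.resize(im[y:y+h,x:x+w],(400,300),interpolation=cv2.INTER_CUBIC)
a,b=snapshot("scene"),snapshot("top")
cv2.imwrite("pics/g1.png",np.hstack([f(a,180,140,133,100),f(b,320,150,133,100)])[:,:,::-1])
E
```

```text
time: 1.85
tool_pos: [0.5537, -0.1958, 0.2034]
ee_rot: [-1.582, 0.007, -1.399]
wrist_force: [0.1, 1.0, -0.7]
width: 0.0939
```

View pics/g1.png

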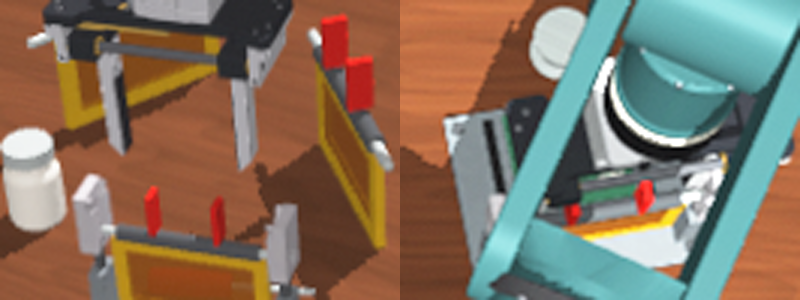

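In the scene crop the open fingers sit above and outside both red tabs (tabs at crop 152,210 and 217,220), inside the blocks. Now lowering.

```bash
python3 go.py 0.557 -0.1968 0.131 -80; python3 -m creep '[{"slide":[0,30,1],"roll":0,"grip":0},{"slide":[0,60,2],"roll":0,"grip":0},{"slide":[0,70,2],"roll":0,"grip":0},{"slide":[0,70,2],"roll":0,"grip":0},{"slide":[0,70,2],"roll":0,"grip":0}]'; python3 go.py 0.557 -0.1968 0.131 -80
```

```text
t 1.95 pos [ 0.5565 -0.1967  0.2097] rpy [-90.1451   0.0769 -80.1517] F [0.0818 0.0607 0.3441] w 0.09388303016342878
slide mm [ 0.3 78.7  0.7] roll -0.2
time: 2.37
tool_pos: [0.5606, -0.1961, 0.1424]
ee_rot: [-1.569, -0.001, -1.397]
wrist_force: [-0.7, -0.2, 0.4]
width: 0.0937
t 2.3667 pos [ 0.5606 -0.1961  0.1424] rpy [-89.9038  -0.0767 -80.0571] F [-0.6666 -0.1964  0.4258] w 0.09370764085336626
slide mm [ 0.  11.4 -3.7] roll -0.1
```

```bash
python3 -m creep '[{"slide":[0,5,0],"roll":0,"grip":0},{"slide":[0,10,-1],"roll":0,"grip":0},{"slide":[0,10,-2],"roll":0,"grip":0},{"slide":[0,10,-2],"roll":0,"grip":0},{"slide":[0,10,-2],"roll":0,"grip":0}]'; python3 go.py 0.557 -0.1968 0.131 -80
```

```text
time: 2.78
tool_pos: [0.5582, -0.1958, 0.131]
ee_rot: [-1.57, -0.001, -1.397]
wrist_force: [-0.6, -0.2, 0.9]
width: 0.0941
t 2.7833 pos [ 0.5582 -0.1958  0.131 ] rpy [-89.9625  -0.0311 -80.0219] F [-0.6308 -0.1565  0.8577] w 0.09411812809217758
slide mm [ 0.8  0.  -1.4] roll -0.0
```

```bash
python3 -m creep '[{"slide":[0,0,0],"roll":0,"grip":0.1},{"slide":[0,0,0],"roll":0,"grip":0.2},{"slide":[0,0,0],"roll":0,"grip":0.27},{"slide":[0,0,0],"roll":0,"grip":0.33},{"slide":[0,0,0],"roll":0,"grip":0.36},{"slide":[0,0,0],"roll":0,"grip":0.4},{"slide":[0,0,0],"roll":0,"grip":0.44},{"slide":[0,0,0],"roll":0,"grip":0.48},{"slide":[0,0,0],"roll":0,"grip":0.48}]'; python3 go.py 0.557 -0.1968 0.131 -80; python3 -m creep '[{"slide":[0,0,0],"roll":0,"grip":0.52},{"slide":[0,0,0],"roll":0,"grip":0.56},{"slide":[0,0,0],"roll":0,"grip":0.6},{"slide":[0,0,0],"roll":0,"grip":0.64},{"slide":[0,0,0],"roll":0,"grip":0.7},{"slide":[0,0,0],"roll":0,"grip":0.8},{"slide":[0,0,0],"roll":0,"grip":0.8},{"slide":[0,0,0],"roll":0,"grip":0.8}]'; python3 go.py 0.557 -0.1968 0.131 -80;
```

```text
time: 3.53
tool_pos: [0.558, -0.1957, 0.1304]
ee_rot: [-1.571, -0.0, -1.397]
wrist_force: [0.4, 0.1, -0.8]
width: 0.0492
t 3.5333 pos [ 0.558  -0.1957  0.1304] rpy [-90.0067  -0.0022 -80.0198] F [ 0.3562  0.1478 -0.7989] w 0.049165870541069544
slide mm [ 0.9 -0.6 -1.2] roll -0.0
time: 4.2
tool_pos: [0.558, -0.1957, 0.1302]
ee_rot: [-1.571, 0.0, -1.397]
wrist_force: [0.8, 0.9, -2.9]
width: 0.0359
t 4.2 pos [ 0.558  -0.1957  0.1302] rpy [-90.0268   0.0039 -80.0203] F [ 0.8248  0.8843 -2.9125] w 0.03589471858725523
slide mm [ 0.9 -0.8 -1.1] roll -0.0
```

```bash
python3 -m creep '[{"slide":[0,-1,0],"roll":0,"grip":0.8},{"slide":[0,-2,0],"roll":0,"grip":0.8},{"slide":[0,-3,0],"roll":0,"grip":0.8},{"slide":[0,-4,0],"roll":0,"grip":0.8},{"slide":[0,-5,0],"roll":0,"grip":0.8},{"slide":[0,-5,0],"roll":0,"grip":0.8}]'; python3 - <<'E'
from bench import snapshot
import cv2,numpy as np
f=lambda im,x,y,w,h:cv2.resize(im[y:y+h,x:x+w],(400,300),interpolation=cv2.INTER_CUBIC)
a,b=snapshot("scene"),snapshot("top")
cv2.imwrite("pics/g2.png",np.hstack([f(a,180,150,133,100),f(b,320,150,133,100)])[:,:,::-1])
E
```

```text
time: 4.7
tool_pos: [0.5582, -0.1958, 0.1359]
ee_rot: [-1.57, -0.0, -1.397]
wrist_force: [-0.4, 0.4, -3.2]
width: 0.036
```

View pics/g2.png

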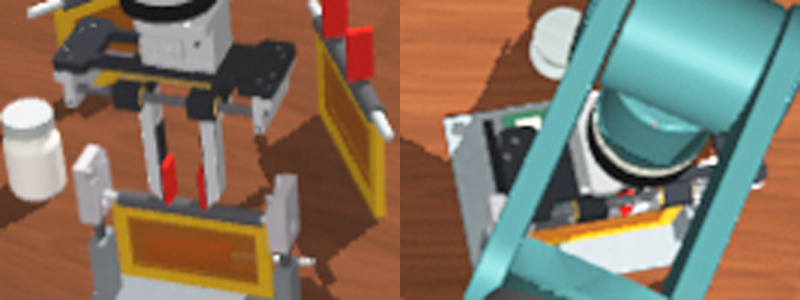

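Fz is now −3.2 N, so the tool is carrying the door's weight (about 0.3 kg). The opening is 36 mm, at the stop, and both tabs sit between the fingers. Lifting.

```bash
python3 -m creep '[{"slide":[0,-3,0],"roll":0,"grip":0.8},{"slide":[0,-7,0],"roll":0,"grip":0.8},{"slide":[0,-11,0],"roll":0,"grip":0.8},{"slide":[0,-15,0],"roll":0,"grip":0.8},{"slide":[0,-20,0],"roll":0,"grip":0.8},{"slide":[0,-20,0],"roll":0,"grip":0.8}]';  python3 -m creep '[{"slide":[0,-5,0],"roll":0,"grip":0.8},{"slide":[0,-10,0],"roll":0,"grip":0.8},{"slide":[0,-17,0],"roll":0,"grip":0.8},{"slide":[0,-25,0],"roll":0,"grip":0.8},{"slide":[0,-35,0],"roll":0,"grip":0.8},{"slide":[0,-45,0],"roll":0,"grip":0.8},{"slide":[0,-58,0],"roll":0,"grip":0.8},{"slide":[0,-72,0],"roll":0,"grip":0.8},{"slide":[0,-87,0],"roll":0,"grip":0.8},{"slide":[0,-102,0],"roll":0,"grip":0.8},{"slide":[0,-115,0],"roll":0,"grip":0.8},{"slide":[0,-125,0],"roll":0,"grip":0.8},{"slide":[0,-130,0],"roll":0,"grip":0.8},{"slide":[0,-130,0],"roll":0,"grip":0.8}]'; python3 - <<'E'
from bench import snapshot
import cv2,numpy as np
from go import go
f=lambda im,x,y,w,h:cv2.resize(im[y:y+h,x:x+w],(400,300),interpolation=cv2.INTER_CUBIC)
a,b=snapshot("scene"),snapshot("top")
cv2.imwrite("pics/g3.png",np.hstack([f(a,160,100,160,120),f(b,320,150,133,100)])[:,:,::-1])
from st import *
print(w(B,-.05,0,.131)); go(w(B,-.05,0,.285),-100.4)
E
```

```text
time: 5.3
tool_pos: [0.5588, -0.196, 0.1573]
ee_rot: [-1.568, -0.002, -1.397]
wrist_force: [0.2, -1.6, -3.0]
width: 0.0361
time: 6.47
tool_pos: [0.5586, -0.1959, 0.2876]
ee_rot: [-1.568, -0.002, -1.397]
wrist_force: [0.4, 0.3, -2.8]
width: 0.0361
[0.4943 0.2213 0.131 ]
t 6.5667 pos [ 0.558  -0.1957  0.2851] rpy [-90.0294   0.0158 -80.0197] F [-0.1565 -0.1885 -3.0027] w 0.03624561490276602
slide mm [-421.7    0.2    9.5] roll 20.4
```

View pics/g3.png

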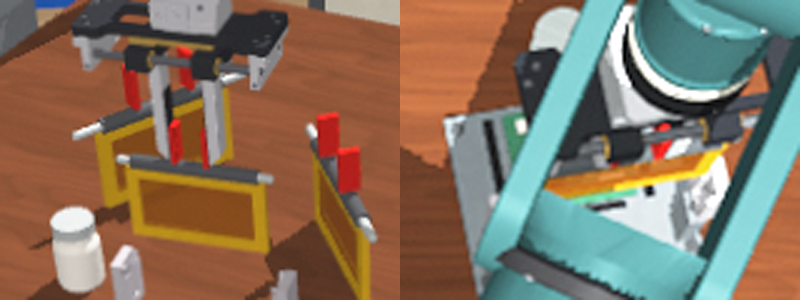

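```bash
python3 -m creep '[{"slide":[-4,0,0],"roll":0,"grip":0.8},{"slide":[-12,0,0],"roll":1,"grip":0.8},{"slide":[-25,0,1],"roll":2,"grip":0.8},{"slide":[-42,0,1],"roll":3,"grip":0.8},{"slide":[-64,0,2],"roll":4,"grip":0.8},{"slide":[-90,0,2],"roll":5,"grip":0.8},{"slide":[-118,0,3],"roll":6,"grip":0.8},{"slide":[-148,0,3],"roll":7.5,"grip":0.8},{"slide":[-180,0,4],"roll":9,"grip":0.8},{"slide":[-212,0,5],"roll":10.5,"grip":0.8},{"slide":[-244,0,6],"roll":12,"grip":0.8},{"slide":[-276,0,7],"roll":13.5,"grip":0.8},{"slide":[-306,0,8],"roll":15,"grip":0.8},{"slide":[-334,0,9],"roll":16.5,"grip":0.8},{"slide":[-360,0,10],"roll":17.5,"grip":0.8},{"slide":[-382,0,11],"roll":18.5,"grip":0.8},{"slide":[-399,0,11],"roll":19.3,"grip":0.8},{"slide":[-411,0,12],"roll":20,"grip":0.8},{"slide":[-418,0,12],"roll":20.4,"grip":0.8},{"slide":[-421,0,12],"roll":20.4,"grip":0.8}]'; python3 -m creep '[{"slide":[0,0,0],"roll":0,"grip":0.8},{"slide":[0,0,0],"roll":0,"grip":0.8},{"slide":[0,0,0],"roll":0,"grip":0.8}]';python3 - <<'E'
from bench import snapshot
import cv2,numpy as np
from go import go
f=lambda im,x,y,w,h:cv2.resize(im[y:y+h,x:x+w],(400,300),interpolation=cv2.INTER_CUBIC)
a,b=snapshot("scene"),snapshot("top")
cv2.imwrite("pics/sB.png",a[:,:,::-1]);cv2.imwrite("pics/tB.png",b[:,:,::-1])
cv2.imwrite("pics/g4.png",np.hstack([f(a,330,140,160,120),f(b,140,150,160,120)])[:,:,::-1])
go((.4966,.2211,.270),-100.4)
E
```

```text
time: 8.23
tool_pos: [0.4962, 0.222, 0.2845]
ee_rot: [-1.573, -0.001, -1.751]
wrist_force: [0.1, 0.5, -2.3]
width: 0.0363
time: 8.48
tool_pos: [0.4971, 0.2202, 0.2853]
ee_rot: [-1.571, -0.001, -1.754]
wrist_force: [-0.5, 0.1, -2.8]
width: 0.036
t 8.5833 pos [0.4971 0.2202 0.2855] rpy [ -89.9887   -0.0145 -100.4886] F [-0.2744  0.0958 -2.7783] w 0.03587519327819768
slide mm [-0.7 15.5 -0.7] roll -0.1
```

View pics/g4.png

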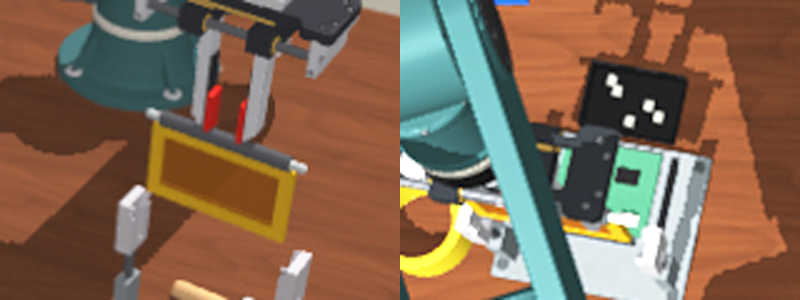

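```bash
python3 -m creep '[{"slide":[-0.7,5,-0.7],"roll":0,"grip":0.8},{"slide":[-0.7,13,-0.7],"roll":0,"grip":0.8},{"slide":[-0.7,25,-0.7],"roll":0,"grip":0.8},{"slide":[-0.7,40,-0.7],"roll":0,"grip":0.8},{"slide":[-0.7,55,-0.7],"roll":0,"grip":0.8},{"slide":[-0.7,68,-0.7],"roll":0,"grip":0.8},{"slide":[-0.7,78,-0.7],"roll":0,"grip":0.8},{"slide":[-0.7,85,-0.7],"roll":0,"grip":0.8},{"slide":[-0.7,87,-0.7],"roll":0,"grip":0.8},{"slide":[-0.7,87,-0.7],"roll":0,"grip":0.8},{"slide":[-0.7,87,-0.7],"roll":0,"grip":0.8}]';python3 - <<'E'
from bench import snapshot
import cv2,numpy as np
from go import go
f=lambda im,x,y,w,h:cv2.resize(im[y:y+h,x:x+w],None,fx=6,fy=6,interpolation=cv2.INTER_CUBIC)
a,b=snapshot("scene"),snapshot("top")
cv2.imwrite("pics/g5.png",f(a,350,170,130,98)[:,:,::-1])
go((.4966,.2211,.185),-100.4)
E
```

```text
time: 9.5
tool_pos: [0.4967, 0.2219, 0.199]
ee_rot: [-1.57, 0.0, -1.753]
wrist_force: [0.4, 0.3, -3.2]
width: 0.0359
t 9.6 pos [0.4969 0.222  0.1995] rpy [ -89.8907    0.0511 -100.4206] F [-0.3345  0.2297 -2.0721] w 0.03595245410327057
slide mm [ 1.  14.5 -0.2] roll -0.0
```

View pics/g5.png

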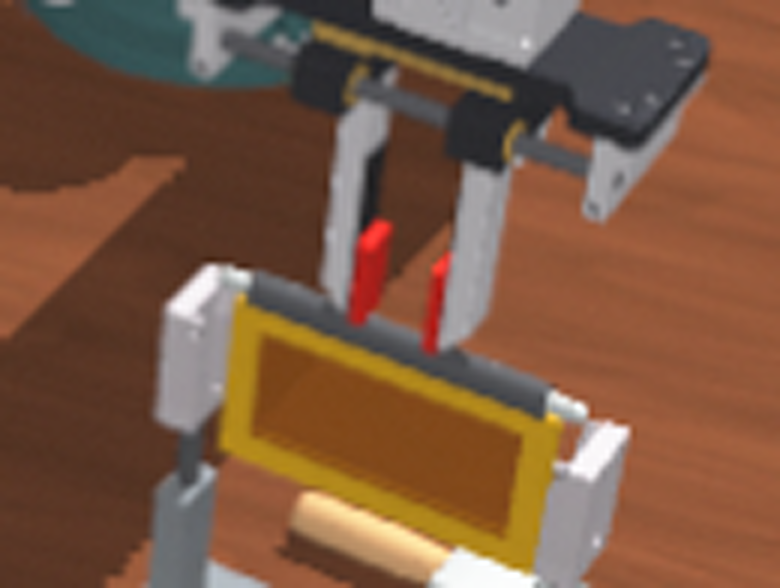

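```bash
python3 -m creep '[{"slide":[0.6,2,0],"roll":0,"grip":0.8},{"slide":[0.6,4,0],"roll":0,"grip":0.8},{"slide":[0.6,6,0],"roll":0,"grip":0.8},{"slide":[0.6,8,0],"roll":0,"grip":0.8},{"slide":[0.6,10,0],"roll":0,"grip":0.8}]';python3 -m creep '[{"slide":[0,1.5,0],"roll":0,"grip":0.8},{"slide":[0,3,0],"roll":0,"grip":0.8}]';python3 -m creep '[{"slide":[0,1.5,0],"roll":0,"grip":0.8},{"slide":[0,3,0],"roll":0,"grip":0.8}]';python3 -m creep '[{"slide":[0,1.5,0],"roll":0,"grip":0.8},{"slide":[0,3,0],"roll":0,"grip":0.8},{"slide":[0,3,0],"roll":0,"grip":0.8}]'
```

```text
time: 10.02
tool_pos: [0.4962, 0.2212, 0.1881]
ee_rot: [-1.571, -0.0, -1.753]
wrist_force: [-0.3, 1.1, -2.5]
width: 0.0362
time: 10.18
tool_pos: [0.4962, 0.2212, 0.1851]
ee_rot: [-1.571, -0.0, -1.753]
wrist_force: [0.1, 0.6, -3.5]
width: 0.0361
time: 10.35
tool_pos: [0.4963, 0.2212, 0.1823]
ee_rot: [-1.571, -0.0, -1.753]
wrist_force: [-0.6, 1.1, -3.1]
width: 0.0356
time: 10.6
tool_pos: [0.4961, 0.2212, 0.179]
ee_rot: [-1.571, -0.0, -1.753]
wrist_force: [-0.4, 0.8, -2.8]
width: 0.0358
```

```bash
for i in 1 2; do :; done; python3 -m creep '[{"slide":[0,1.5,0],"roll":0,"grip":0.8},{"slide":[0,3,0],"roll":0,"grip":0.8},{"slide":[0,4.5,0],"roll":0,"grip":0.8}]';python3 -m creep '[{"slide":[0,1.5,0],"roll":0,"grip":0.8},{"slide":[0,3,0],"roll":0,"grip":0.8},{"slide":[0,4.5,0],"roll":0,"grip":0.8}]';python3 -m creep '[{"slide":[0,1.5,0],"roll":0,"grip":0.8},{"slide":[0,3,0],"roll":0,"grip":0.8},{"slide":[0,4.5,0],"roll":0,"grip":0.8}]'
```

```text
time: 10.85
tool_pos: [0.4963, 0.2212, 0.1749]
ee_rot: [-1.571, -0.0, -1.753]
wrist_force: [-0.5, -0.5, -2.5]
width: 0.0361
time: 11.1
tool_pos: [0.4963, 0.2212, 0.1703]
ee_rot: [-1.571, -0.0, -1.753]
wrist_force: [0.5, 0.2, -2.0]
width: 0.0365
time: 11.35
tool_pos: [0.4963, 0.2212, 0.1658]
ee_rot: [-1.571, -0.0, -1.753]
wrist_force: [-0.5, 0.5, -2.6]
width: 0.0362
```

```bash
python3 -m creep '[{"slide":[0,1.5,0],"roll":0,"grip":0.8},{"slide":[0,3,0],"roll":0,"grip":0.8},{"slide":[0,4.5,0],"roll":0,"grip":0.8}]';python3 -m creep '[{"slide":[0,1.5,0],"roll":0,"grip":0.8},{"slide":[0,3,0],"roll":0,"grip":0.8},{"slide":[0,4.5,0],"roll":0,"grip":0.8}]';python3 -m creep '[{"slide":[0,1,0],"roll":0,"grip":0.8},{"slide":[0,2,0],"roll":0,"grip":0.8},{"slide":[0,3,0],"roll":0,"grip":0.8}]';python3 - <<'E'
from bench import snapshot
import cv2,numpy as np
f=lambda im,x,y,w,h:cv2.resize(im[y:y+h,x:x+w],None,fx=6,fy=6,interpolation=cv2.INTER_CUBIC)
cv2.imwrite("pics/g6.png",f(snapshot("scene"),350,180,130,98)[:,:,::-1])
E
```

```text
time: 11.6
tool_pos: [0.4963, 0.2212, 0.1613]
ee_rot: [-1.571, -0.0, -1.753]
wrist_force: [-0.7, 0.1, -3.2]
width: 0.0359
time: 11.85
tool_pos: [0.4963, 0.2212, 0.1568]
ee_rot: [-1.571, -0.0, -1.753]
wrist_force: [-1.1, -0.2, -2.4]
width: 0.0361
time: 12.1
tool_pos: [0.4963, 0.2213, 0.1539]
ee_rot: [-1.571, -0.0, -1.753]
wrist_force: [0.6, -0.2, -3.0]
width: 0.0365
```

View pics/g6.png

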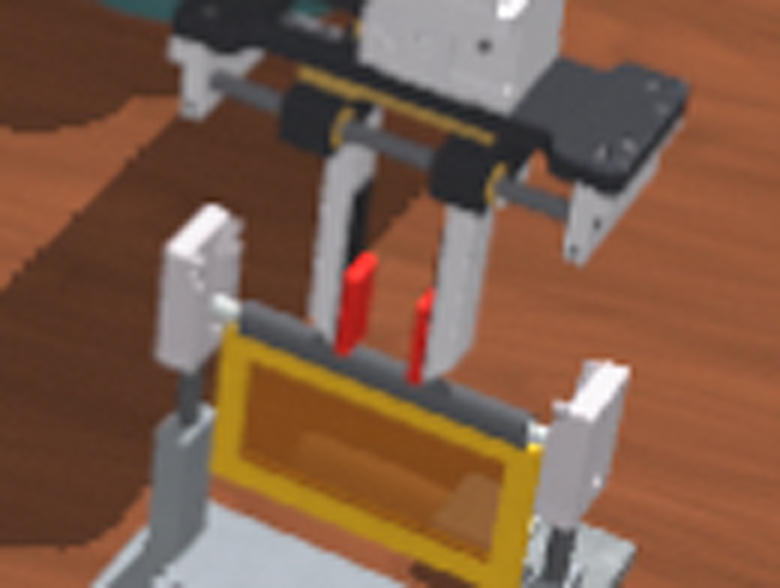

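Both pins are in the channels (crop 228,308 and 538,432). I'll continue in 1 mm steps, watching Fz.

```bash
python3 -m creep '[{"slide":[0,1,0],"roll":0,"grip":0.8},{"slide":[0,2,0],"roll":0,"grip":0.8},{"slide":[0,3,0],"roll":0,"grip":0.8}]';python3 -m creep '[{"slide":[0,1,0],"roll":0,"grip":0.8},{"slide":[0,2,0],"roll":0,"grip":0.8}]';python3 -m creep '[{"slide":[0,1,0],"roll":0,"grip":0.8},{"slide":[0,2,0],"roll":0,"grip":0.8}]';python3 -m creep '[{"slide":[0,1,0],"roll":0,"grip":0.8},{"slide":[0,1,0],"roll":0,"grip":0.8}]'
```

```text
time: 12.4
tool_pos: [0.4963, 0.2212, 0.1509]
ee_rot: [-1.571, -0.0, -1.753]
wrist_force: [-0.2, -0.6, -2.0]
width: 0.0361
time: 12.57
tool_pos: [0.4963, 0.2212, 0.1488]
ee_rot: [-1.571, -0.0, -1.753]
wrist_force: [0.2, -0.5, -2.0]
width: 0.0358
time: 12.73
tool_pos: [0.4963, 0.2212, 0.1469]
ee_rot: [-1.571, -0.0, -1.753]
wrist_force: [-0.2, -0.1, -2.8]
width: 0.0363
time: 12.9
tool_pos: [0.4962, 0.2212, 0.1456]
ee_rot: [-1.571, -0.0, -1.753]
wrist_force: [-0.2, -0.7, -3.1]
width: 0.0363
```

```bash
python3 -m creep '[{"slide":[0,0.5,0],"roll":0,"grip":0.8},{"slide":[0,0.8,0],"roll":0,"grip":0.8}]';python3 -m creep '[{"slide":[0,0.5,0],"roll":0,"grip":0.8},{"slide":[0,0.8,0],"roll":0,"grip":0.8}]';python3 -m creep '[{"slide":[0,0.5,0],"roll":0,"grip":0.8},{"slide":[0,0.8,0],"roll":0,"grip":0.8}]'
```

```text
time: 13.07
tool_pos: [0.4963, 0.2213, 0.1452]
ee_rot: [-1.571, -0.0, -1.753]
wrist_force: [-0.2, -0.3, -3.5]
width: 0.0362
time: 13.23
tool_pos: [0.4963, 0.2212, 0.1444]
ee_rot: [-1.571, -0.0, -1.753]
wrist_force: [-0.1, 0.8, -2.0]
width: 0.036
time: 13.4
tool_pos: [0.4964, 0.2213, 0.144]
ee_rot: [-1.57, 0.0, -1.753]
wrist_force: [0.9, 0.0, 0.1]
width: 0.036
```

```bash
python3 -m creep '[{"slide":[0,0,0],"roll":0,"grip":0.8},{"slide":[0,0,0],"roll":0,"grip":0.8}]';python3 -m creep '[{"slide":[0,0.4,0],"roll":0,"grip":0.8},{"slide":[0,0.4,0],"roll":0,"grip":0.8}]'; python3 -m creep '[{"slide":[0,0,0],"roll":0,"grip":0.8}]';python3 - <<'E'
from bench import snapshot
import cv2,numpy as np
f=lambda im,x,y,w,h:cv2.resize(im[y:y+h,x:x+w],None,fx=6,fy=6,interpolation=cv2.INTER_CUBIC)
cv2.imwrite("pics/g7.png",f(snapshot("scene"),350,180,130,98)[:,:,::-1])
E
```

```text
time: 13.57
tool_pos: [0.4964, 0.2213, 0.144]
ee_rot: [-1.57, 0.0, -1.753]
wrist_force: [-0.0, 0.6, 0.9]
width: 0.0359
time: 13.73
tool_pos: [0.4964, 0.2213, 0.1438]
ee_rot: [-1.57, 0.0, -1.753]
wrist_force: [-0.8, 0.2, 1.2]
width: 0.0361
time: 13.82
tool_pos: [0.4965, 0.2213, 0.1438]
ee_rot: [-1.57, 0.0, -1.753]
wrist_force: [-1.1, -0.7, 2.6]
width: 0.0357
```

View pics/g7.png

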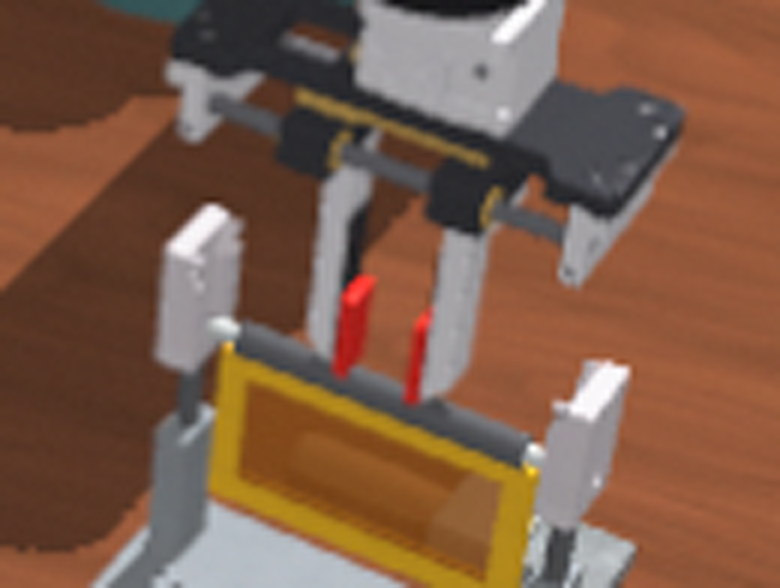

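Fz went from −3 N to +2.6 N at TCP z 0.1438, so the hinge line is about 0.1316, which agrees with the 0.131 from the pictures. Both pins are at the feet of the channels, so I'll open slowly.

```bash
python3 -m creep '[{"slide":[0,0,0],"roll":0,"grip":0.58},{"slide":[0,0,0],"roll":0,"grip":0.55},{"slide":[0,0,0],"roll":0,"grip":0.52},{"slide":[0,0,0],"roll":0,"grip":0.49},{"slide":[0,0,0],"roll":0,"grip":0.46},{"slide":[0,0,0],"roll":0,"grip":0.43},{"slide":[0,0,0],"roll":0,"grip":0.4},{"slide":[0,0,0],"roll":0,"grip":0.37}]';python3 -m creep '[{"slide":[0,0,0],"roll":0,"grip":0.34},{"slide":[0,0,0],"roll":0,"grip":0.3},{"slide":[0,0,0],"roll":0,"grip":0.2},{"slide":[0,0,0],"roll":0,"grip":0.1},{"slide":[0,0,0],"roll":0,"grip":0.0},{"slide":[0,0,0],"roll":0,"grip":0},{"slide":[0,0,0],"roll":0,"grip":0}]'; python3 - <<'E'
from bench import snapshot
import cv2,numpy as np
f=lambda im,x,y,w,h:cv2.resize(im[y:y+h,x:x+w],None,fx=6,fy=6,interpolation=cv2.INTER_CUBIC)
cv2.imwrite("pics/g8.png",f(snapshot("scene"),350,180,130,98)[:,:,::-1])
E
```

```text
time: 14.53
tool_pos: [0.4964, 0.2212, 0.1431]
ee_rot: [-1.571, -0.0, -1.753]
wrist_force: [0.1, 0.2, 4.2]
width: 0.0585
time: 15.12
tool_pos: [0.4961, 0.2212, 0.1428]
ee_rot: [-1.571, -0.0, -1.753]
wrist_force: [0.4, -0.3, -0.2]
width: 0.093
```

View pics/g8.png

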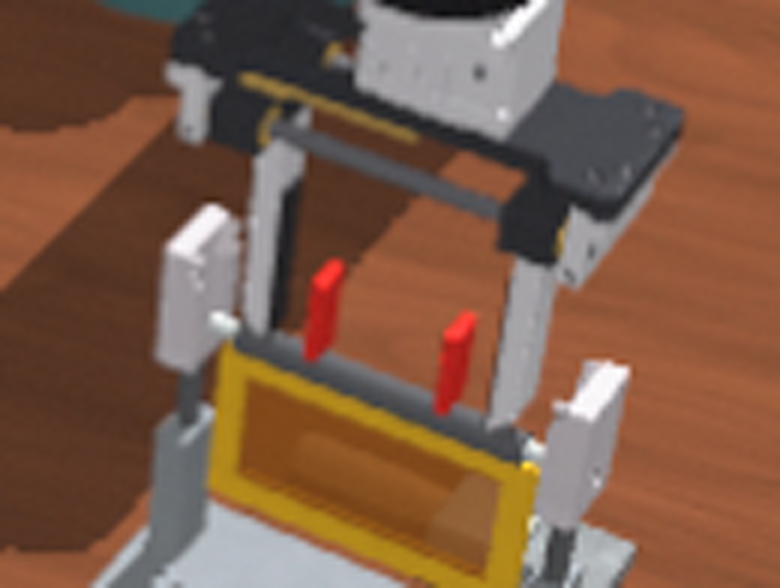

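The tabs have sprung apart (crop 325,310 and 455,360). Backing straight up, then I'll check their spacing.

```bash
python3 -m creep '[{"slide":[0,-4,0],"roll":0,"grip":0},{"slide":[0,-12,0],"roll":0,"grip":0},{"slide":[0,-30,0],"roll":0,"grip":0},{"slide":[0,-60,0],"roll":0,"grip":0},{"slide":[0,-95,0],"roll":0,"grip":0},{"slide":[0,-130,0],"roll":0,"grip":0},{"slide":[0,-130,0],"roll":0,"grip":0},{"slide":[0,-130,-40],"roll":0,"grip":0},{"slide":[0,-130,-80],"roll":0,"grip":0},{"slide":[0,-130,-120],"roll":0,"grip":0},{"slide":[0,-130,-160],"roll":0,"grip":0},{"slide":[0,-130,-180],"roll":0,"grip":0},{"slide":[0,-130,-180],"roll":0,"grip":0},{"slide":[0,-130,-180],"roll":0,"grip":0}]'; python3 - <<'E'
from bench import snapshot
import cv2,numpy as np
from h import *
f=lambda im,x,y,w,h:cv2.resize(im[y:y+h,x:x+w],(400,300),interpolation=cv2.INTER_CUBIC)
a,b=snapshot("scene")[:,:,::-1],snapshot("top")[:,:,::-1]
cv2.imwrite("pics/full.png",a)
cv2.imwrite("pics/g9.png",np.hstack([f(a,350,195,120,90),f(b,150,180,120,90)]))
for n,im in(("scene",a),("top",b)):
    h=cv2.cvtColor(np.ascontiguousarray(im),cv2.COLOR_BGR2HSV)
    m=((h[...,0]<8)|(h[...,0]>172))&(h[...,1]>190)&(h[...,2]>120)
    k,l,st,ce=cv2.connectedComponentsWithStats(m.astype(np.uint8))
    print(n,[(st[i].tolist(),ce[i].round(1).tolist()) for i in range(1,k) if st[i,4]>8])
E
```

```text
time: 16.33
tool_pos: [0.319, 0.254, 0.2741]
ee_rot: [-1.568, 0.002, -1.751]
wrist_force: [0.2, 0.1, -0.6]
width: 0.094
scene [([231, 118, 7, 18, 89], [233.8, 126.2]), ([209, 126, 7, 18, 89], [212.1, 134.1]), ([287, 145, 17, 32, 286], [295.2, 160.0]), ([401, 224, 6, 16, 64], [403.4, 231.6]), ([229, 229, 29, 11, 257], [242.4, 233.7]), ([423, 232, 6, 17, 65], [425.3, 239.8])]
top [([546, 165, 5, 3, 14], [548.1, 166.1]), ([189, 236, 7, 11, 49], [192.2, 240.9]), ([214, 240, 6, 11, 43], [216.4, 244.8]), ([384, 246, 31, 18, 256], [400.1, 254.0]), ([365, 313, 12, 12, 49], [371.0, 317.8]), ([389, 339, 13, 11, 61], [395.5, 343.5]), ([506, 343, 20, 8, 104], [516.0, 346.7]), ([493, 375, 19, 9, 92], [501.9, 378.5])]
```

View pics/g9.png

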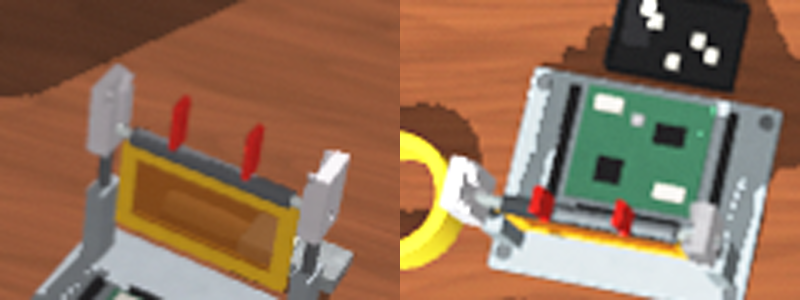

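View pics/full.png

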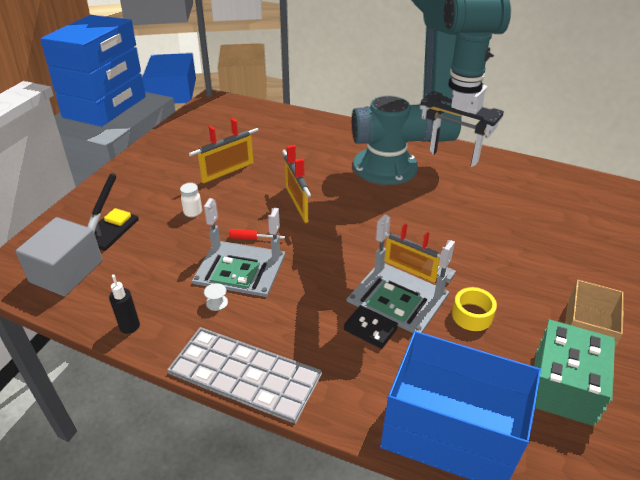

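```bash
python3 -m creep '[{"slide":[0,0,0],"roll":0,"grip":0},{"slide":[0,0,0],"roll":0,"grip":0},{"slide":[0,0,0],"roll":0,"grip":0},{"slide":[0,0,0],"roll":0,"grip":0},{"slide":[0,0,0],"roll":0,"grip":0},{"slide":[0,0,0],"roll":0,"grip":0},{"slide":[0,0,0],"roll":0,"grip":0},{"slide":[0,0,0],"roll":0,"grip":0},{"slide":[0,0,0],"roll":0,"grip":0},{"slide":[0,0,0],"roll":0,"grip":0},{"slide":[0,0,0],"roll":0,"grip":0},{"slide":[0,0,0],"roll":0,"grip":0},{"slide":[0,0,0],"roll":0,"grip":0},{"slide":[0,0,0],"roll":0,"grip":0},{"slide":[0,0,0],"roll":0,"grip":0},{"slide":[0,0,0],"roll":0,"grip":0},{"slide":[0,0,0],"roll":0,"grip":0},{"slide":[0,0,0],"roll":0,"grip":0},{"slide":[0,0,0],"roll":0,"grip":0},{"slide":[0,0,0],"roll":0,"grip":0}]'; python3 - <<'E'
from bench import snapshot
import cv2,numpy as np
from st import *
np.set_printoptions(precision=4,suppress=True)
C={}
for n,box in(("scene",(390,440,215,255)),("top",(180,230,230,255))):
  for r in range(2):
    im=snapshot(n);h=cv2.cvtColor(im,cv2.COLOR_RGB2HSV)
    m=((h[...,0]<8)|(h[...,0]>172))&(h[...,1]>190)&(h[...,2]>120)
    k,l,st,ce=cv2.connectedComponentsWithStats(m.astype(np.uint8))
    c=sorted([ce[i] for i in range(1,k) if st[i,4]>20 and box[0]<ce[i][0]<box[1] and box[2]<ce[i][1]<box[3]],key=lambda v:v[0]);print(n,c);C[n]=c
r,_=tri(C["scene"][0],C["top"][1]);l,_=tri(C["scene"][1],C["top"][0])
print(r,l,"sep",np.linalg.norm(r-l),"mid",(r+l)/2,"yaw",np.degrees(np.arctan2(-(l-r)[0],(l-r)[1])),"exp hinge",w(B,-.05,0,.1316),np.degrees(B[2]))
E
```

```text
time: 18.1
tool_pos: [0.3193, 0.2538, 0.2731]
ee_rot: [-1.571, -0.0, -1.753]
wrist_force: [0.2, 0.2, 0.7]
width: 0.0943
scene [array([403.4219, 231.5625]), array([425.3077, 239.7692])]
scene [array([403.4219, 231.5625]), array([425.2879, 239.697 ])]
top [array([192.1633, 240.9184]), array([216.3721, 244.814 ])]
top [array([192.1633, 240.9184]), array([216.3721, 244.814 ])]
[0.4909 0.1938 0.1603] [0.4999 0.2485 0.161 ] sep 0.05543827332073407 mid [0.4954 0.2212 0.1606] yaw -9.286122363716919 exp hinge [0.4943 0.2213 0.1316] -10.425462260968603
```

```bash
python3 -c "
from bench import ticket
print(ticket.close_job())"
```

```text
the job is handed in; nothing more can be done
None
```

I pinched the tabs, lifted the door off stand_a, and hung it on stand_b. I felt the pins reach the sill at about 0.132 m (the pictures had said 0.131 m), then released it and backed off. The job is handed in at about 18.3 s of the 61 s allowed.

My last checks:
- **Pins:** the tabs are 55.4 mm apart, against 56 mm nominal and 56.2 mm when the door hung on stand_a, so both pins look fully out. I inferred this from the tabs; I didn't read the pins directly.
- **Position:** the midpoint of the tabs is about 1 mm from the estimated middle of the hinge line. The door's yaw is −9.3° against the stand's −10.4°, a difference of about 1.1° (limit 5.7°).
- **Stillness:** the tabs moved less than 0.1 pixel over about 1.8 s.
- **Force:** by the wrist readings, the door pressed on stand_b with about 7 N at most (limit 20 N). I can't see the true contact force directly.
- **Bystanders:** nothing else was seen to shift in the final pictures; I checked that by eye and did not measure it.

No check failed.

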